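# Open the cuvette holder with the orange release tab

### The arm

A 7-joint arm with a two-finger parallel gripper is mounted at the origin on a cart in front of the work surface, level with it; the furniture and walls round the work are solid. World frame = base frame: x ahead of the robot, y to its left, z up, the work surface at z = 0. Lengths are in m, angles in rad, forces in N, time in s.
With the tool pointing down it reaches from about 0.425 to 0.925 m from the base axis. Payload 6.8 kg.
Tool frame: the origin (TCP) lies on the centre line of the jaws, within the pads' length; the fingertips stand bot.tip_reach ahead of it and the grasp point (between the pads) lies 3 mm ahead of it (bot.tip_reach is the distance from the TCP to the fingertips, in m); z points along the fingers, y is the line along which they close (so a half turn about z gives the same grasp; the last joint's range is limited). The gripper opens to 85 mm and grips with 20 to 120 N. Pads are 22 mm wide; open, the fingers measure 114 mm over their backs; the gripper's body (76 mm by 85 mm) begins 54 mm behind the grasp point. The pads swing forward as they close: fully open they stand 13 mm farther back than shut.
Start: joints at [1.125, 0.477, 0.022, 1.555, -0.011, 1.109, -0.083], TCP at [0.224, -0.637, 0.253] pointing down, gripper open.
Joint ranges: [-2.96, 2.96], [-0.34, 2.1], [-1.41, 1.46], [0.24, 2.44], [-1.37, 4.51], [0.17, 1.92], [-2.96, 2.96]. Speed limits (rad/s): [2.39, 2.39, 3.14, 3.14, 3.14, 3.14, 3.14].

### API

Orientations are given as a unit quaternion [w, x, y, z].
In Python, from station import bot gives the robot as it stands.
- The arm moves only by the tool jog_arm, never from a script. Its argument "deltas" is a list of rows, each a list of 7 numbers: the shift along the world's x, y, z in m, then the turn, a rotation vector about the world's x, y, z in rad, then the opening, from 0 (shut) to 1 (fully open). In form: [[x, y, z, rx, ry, rz, grip], ...]. A call has 1 to 10 rows; each row shifts and turns the commanded pose from where the row before left it; what a row does not reach is not made up. A row lasts 1/10 s, in which the tool goes at most 50 mm and 8.59 degrees, less where a joint would pass 70% of its speed; a pose out of reach is approached as far as the arm can. A call with a gripper value outside its range is refused whole. The fingers move at their own pace and stop on an object; "newtons" is the grip in N (left out, the last holds). Time passes only in rows, so rows that do not move let the fingers close. It gives the time, the measured TCP pose, the force, the opening and the grip force at its end, in the units of the state.
- bot.get_obs(): the state, without advancing time (a new reading comes with each control period).
- bot.read_camera(name): name is "side" or "top"; returns a dict with "img" (480x640x3 uint8, red, green, blue), "K" (3x3 intrinsics, pixels), "dist_coeffs" ([k1, k2, p1, p2, k3] as OpenCV has them; the pictures are not rectified), "eye" and "attitude" of the camera in the world. Camera axes: x right, y down, z forward; pixel columns grow to the right and rows downward; lengths in m; the calibration is good to about 2 mm. A picture is of the moment at which its call begins. There is no depth.
- bot.hand_in(): hands the job in; it is judged then, once.
The state is a dict: "t": time; "q": joint angles; "joint_vel": joint speeds; "joint_torque": joint torques, N m; "eef_pos": TCP position; "tool_rot": TCP orientation; "contact_force": force on the tool from outside, world axes, zero at the start; "torque": the same for the moment, N m; "gripper_width": opening from 0.0 (shut) to 1.0 (fully open); "grasp_force": force on a finger pad.
Only numpy, scipy, OpenCV 4.12 (cv2) and the standard library are available. Lean on these libraries where they do the work, as an engineer would, in place of code of your own. Each camera call takes 0.05 s, during which the arm holds its last target. There are 200 camera calls.

### The job

Open the cuvette holder that has the orange release tab so that a sample can be loaded: press the orange tab down with the fingertips until the lid springs up, let the tab go, then gently push the lid back until it is fully open at its stop, and move clear. Touch and push only: do not grip, lift or shove the holder, leave the holder with the blue tab shut, and do not disturb the things around.

Things in the scene. Friction and masses are not known exactly. Their poses are not given: they have to be found in the camera images.
- sample_holder: Black cuvette holder, grey lid, orange release tab, loose on the bench (0.9 kg). Origin on the bench under it, z up, +x from tab (front) to lid hinge (back). In mm: base plate x -95..65, y +-42, top z 8; block x -25..45, y +-32, top z 50; fibre ports to y +-42 at z 30; shut lid x -30..47, y +-31, top z 60. The one to open.
- reference_holder: Black cuvette holder, grey lid, blue release tab, loose on the bench (0.9 kg). Origin on the bench under it, z up, +x from tab (front) to lid hinge (back). In mm: base plate x -95..65, y +-42, top z 8; block x -25..45, y +-32, top z 50; fibre ports to y +-42 at z 30; shut lid x -30..47, y +-31, top z 60. Leave it shut; it may stand left or right of the other.
- sample_holder_tab_press (a point): Where to press: top of the orange paddle (28 mm wide in y, x -98..-42 mm of the holder); with the tab up, at holder (-85, 0, 44.5) mm; moves with the tab. Behind it the tab's hook stands at holder x -47..-35 mm, top z 61 mm; it tips back towards the paddle by up to 8 mm when pressed.
- sample_holder_tab (a joint): Orange release tab, rad: 0 = up (at rest), 0.35 = pressed to its stop (press point 15 mm lower; pivot at holder x -42, z 40 mm). Sprung back up; at the press point about 0.7 N to start, 2.5 N at the stop. Its hook frees the lid at about 0.2 rad.
- sample_holder_lid (a joint): Lid of the orange-tab holder, rad: 0 = shut, latched; grows as it opens up and back. Unlatched, a spring lifts it in about 1 s to 1.1 rad (63 degrees), no farther; then it must be pushed (under 1 N, damped) to its stop at 1.92 rad (110 degrees, leaning back), where it stays. Let go well before upright, it sinks back to 1.1 rad.
- sample_holder_hinge (a point): Middle of the lid's hinge line on the orange-tab holder, at holder (49, 0, 54) mm; the line runs along the holder's y.
- sample_holder_lid_edge (a point): Free end of that lid: tip of its steel tongue (18 mm wide, 4 mm thick), 88 mm from the hinge line; moves with the lid. The lid panel is 62 mm wide, spans 2..79 mm from the hinge line, 8 mm thick (2 mm on the inner side of the hinge line, 6 mm on the outer).
- reference_holder_tab (a joint): Blue release tab, rad: 0 = up. Must not be pressed.
- reference_holder_lid (a joint): Lid of the blue-tab holder, rad: about 0 = shut. Must stay shut.
- oil_bottle: Brown dropper bottle with black cap, 31 mm wide, 71 mm tall, standing loose; origin under its centre. Leave alone.
- eyepiece: Black eyepiece, 35 mm wide, 50 mm tall, standing loose; origin under its centre. Leave alone.
- white_case: White flat case, 50 x 70 x 20 mm, loose; origin under its centre. Leave alone.
- marker: Red and white marker pen, 135 mm long along its y, 17 mm thick, lying loose; origin under its centre. Leave alone.
Mind the look-alikes: they are no part of the job. What is shaped like the sample_holder but yellow is not meant.

How it is judged:
On the way, in this order (a step that is already met when the one before it is completed fails the run):
1. the orange tab is pressed (beyond 0.18 rad) and its lid springs up (beyond 0.4 rad) (value of joint sample_holder_tab above 0.18 rad and value of joint sample_holder_lid above 0.4 rad), for 0.05 s.
2. the orange tab is let go (under 0.08 rad) with the lid standing half open (value of joint sample_holder_tab below 0.08 rad and value of joint sample_holder_lid between 0.4 and 1.5 rad), for 0.05 s.
At the end, for the whole second after the job is handed in: The orange-tab holder's lid rests fully open (beyond 1.75 of 1.92 rad) and still, its tab is up; the holder stands level within 30 mm of where it was; the blue-tab holder is shut and within 20 mm of where it was, and so are the four bystanders (value of joint sample_holder_lid above 1.75 rad and velocity of joint sample_holder_lid between -0.05 and 0.05 rad/s and value of joint each of sample_holder_tab, reference_holder_tab below 0.08 rad and value of joint reference_holder_lid below 0.1 rad and distance of sample_holder from where it was at the start of the episode below 0.03 m and angle between sample_holder's own z axis and vertical below 0.05 rad and linear speed of sample_holder below 0.01 m/s and distance of each of reference_holder, oil_bottle, eyepiece, white_case, marker from where it was at the start of the episode below 0.02 m); the robot touches nothing.
It fails at once if the orange-tab holder is shoved (over 30 mm), lifted (over 8 mm) or tipped (over 0.12 rad) (distance of sample_holder from where it was at the start of the episode above 0.03 m or height (world z) of sample_holder above 0.008 m or angle between sample_holder's own z axis and vertical above 0.12 rad).
It fails at once if the lid is gripped or pushed hard (over 20 N) (contact force between the fingers and sample_holder_lid above 20 N).
It fails at once if the tab is gripped or pressed very hard (over 40 N) (contact force between the fingers and sample_holder_tab above 40 N).
It fails at once if the blue-tab holder is opened, its tab pressed, or it is moved over 20 mm (value of joint any of reference_holder_lid, reference_holder_tab above 0.15 rad or distance of reference_holder from where it was at the start of the episode above 0.02 m).
It fails at once if a bystander is moved over 20 mm (distance of any of oil_bottle, eyepiece, white_case, marker from where it was at the start of the episode above 0.02 m).
It also fails if it takes over 48 s, if anything falls off the work surface, if the arm or the gripper's body presses on something with over 40 N, if the wrist force passes 120 N, or if a joint passes its speed limit or range.

## Working session

There is one attempt and no reset: what is moved stays moved. The work goes in short steps, Python scripts to look and compute and a tool call to move; the robot and the scene stay as the last step left them, time stands still between calls to the robot, and variables do not carry over. Pictures are saved under pics/ and viewed, at most 10 in all, crops included, and the job is handed in when it is done.

Besides the shell and the picture viewer there is one more tool, called after "Request:" as name(argument=value, ...) on one line, values as JSON. jog_arm: Moves the arm, as the interface text tells. Its arguments: {"type":"object","properties":{"deltas":{"type":"array"},"newtons":{"type":"number"}},"required":["deltas"]}

```bash
mkdir -p pics
python3 - <<'E'
from station import bot
import cv2,json
for n in("top","side"):
    c=bot.read_camera(n); cv2.imwrite(f"pics/{n}0.png",c["img"][:,:,::-1])
    print(n,c["K"],c["dist_coeffs"],c["eye"],c["attitude"])
print(bot.get_obs(),bot.tip_reach)
E
```

```text
top [[441.8626687    0.         319.04448378]
 [  0.         441.8626687  233.32966109]
 [  0.           0.           1.        ]] [0.0043766 0.        0.        0.        0.       ] [ 0.33869787 -0.03872166  1.12982041] [ 0.06756962 -0.69809126  0.70916048 -0.07207183]
side [[482.17084183   0.         321.00049438]
 [  0.         482.17084183 230.33460127]
 [  0.           0.           1.        ]] [-0.01678269  0.          0.          0.          0.        ] [ 0.50798722 -1.08957446  0.52738933] [-0.55044516  0.83447196 -0.01398534  0.02170435]
{'t': 0.1, 'q': array([ 1.12485172,  0.47771345,  0.02234499,  1.55634516, -0.01147313,
        1.10930946, -0.08311852]), 'joint_vel': array([ 0.00014607, -0.00240852, -0.0002124 , -0.00175486, -0.00099567,
       -0.00174512, -0.00029644]), 'joint_torque': array([ 4.28752508e-03, -5.97756994e+01,  1.61373217e+00, -2.81950450e+01,
        1.28920359e-02,  5.10897866e-03, -5.83513696e-06]), 'eef_pos': array([ 0.22355063, -0.63637962,  0.25242878]), 'tool_rot': array([-7.96553875e-04,  9.85765222e-01,  1.68125694e-01, -2.09244253e-04]), 'contact_force': array([-0.25590583, -0.42059461, -0.23705315]), 'torque': array([-0.00176509, -0.03078778,  0.0392635 ]), 'grasp_force': 0.0, 'gripper_width': 0.9966685686252582} 0.022
```

View pics/top0.png

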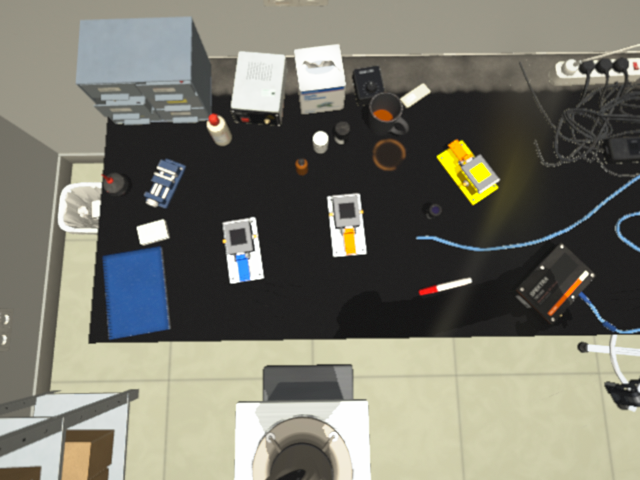

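View pics/side0.png

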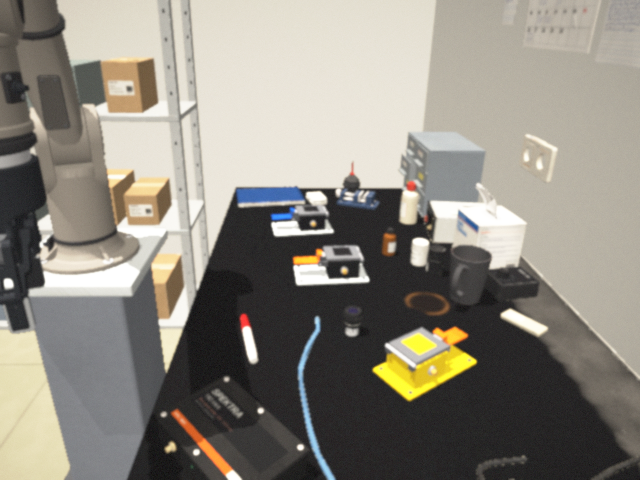

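The top view shows the orange-tab holder at about (347,225), with its tab toward the robot, and the blue one at (242,250). The yellow look-alike is at (468,170). The bottle (302,167), eyepiece (433,211), case and marker (445,286) are all clear of the target. Next I'll fit the holder's pose from the base plate outline.

```bash
cat > h.py <<'E'
from station import bot
import cv2,numpy as np
from scipy.spatial.transform import Rotation as R
def cam(n):
    c=bot.read_camera(n); w,x,y,z=c["attitude"]; c["R"]=R.from_quat([x,y,z,w]).as_matrix(); return c
def proj(c,P):
    Rt=c["R"].T; t=-Rt@np.array(c["eye"])
    return cv2.projectPoints(np.float64(P).reshape(-1,3),cv2.Rodrigues(Rt)[0],t,np.array(c["K"]),np.array(c["dist_coeffs"]))[0].reshape(-1,2)
def back(c,uv,z):
    p=cv2.undistortPoints(np.float64(uv).reshape(-1,1,2),np.array(c["K"]),np.array(c["dist_coeffs"])).reshape(-1,2)
    d=np.c_[p,np.ones(len(p))]@c["R"].T; e=np.array(c["eye"])
    return e+d*((z-e[2])/d[:,2])[:,None]
def world(pose,P):
    x,y,a=pose; P=np.float64(P)/1000; M=R.from_euler("z",a).as_matrix(); return P@M.T+[x,y,0]
E
python3 - <<'E'
from h import *
c=cam("top"); im=c["img"]; x0,y0=315,180; cr=im[y0:275,x0:385]
m=((cr.min(2)>150)).astype(np.uint8)
hsv=cv2.cvtColor(cr,cv2.COLOR_RGB2HSV); o=((hsv[...,1]>150)&(hsv[...,2]>150)&(hsv[...,0]<25)).astype(np.uint8)
pts=cv2.findNonZero(m|o).reshape(-1,2)+[x0,y0]
w=back(c,pts,0.008)[:,:2]
r=cv2.minAreaRect(np.float32(w*1000)); print(r)
op=cv2.findNonZero(o).reshape(-1,2)+[x0,y0]; print("orange ctr at z.045",back(c,[op.mean(0)],.045))
(cx,cy),(a,b),ang=r; box=cv2.boxPoints(r)
e=box[1]-box[0] if np.linalg.norm(box[1]-box[0])>np.linalg.norm(box[2]-box[1]) else box[2]-box[1]
e=e*np.sign(e[0]); yaw=np.arctan2(e[1],e[0]); 
pose=(cx/1000+.015*np.cos(yaw),cy/1000+.015*np.sin(yaw),yaw); print(pose)
def draw(c,nm,s,x,y,w,h):
    v=cv2.resize(c["img"][y:y+h,x:x+w,::-1],None,fx=s,fy=s,interpolation=cv2.INTER_CUBIC)
    for P,col in(([[-95,-42,8],[65,-42,8],[65,42,8],[-95,42,8]],(0,255,0)),([[-30,-31,60],[47,-31,60],[47,31,60],[-30,31,60]],(255,0,255)),([[-98,-14,44.5],[-50,-14,44.5],[-50,14,44.5],[-98,14,44.5]],(255,255,0))):
        q=(proj(c,world(pose,P))-[x,y]+.5)*s
        cv2.polylines(v,[np.int32(q)],True,col,1)
    return v
A=draw(c,"t",5,310,180,80,90); B=draw(cam("side"),"s",5,285,230,80,90)
cv2.imwrite("pics/fit.png",np.hstack([A,B]))
E
```

```text
((586.2954711914062, -119.90457153320312), (163.1521453857422, 88.3582534790039), 4.575069904327393)
orange ctr at z.045 [[ 0.53698879 -0.12269144  0.045     ]]
(np.float32(0.60124767), np.float32(-0.1187081), np.float32(0.07984996))
```

View pics/fit.png

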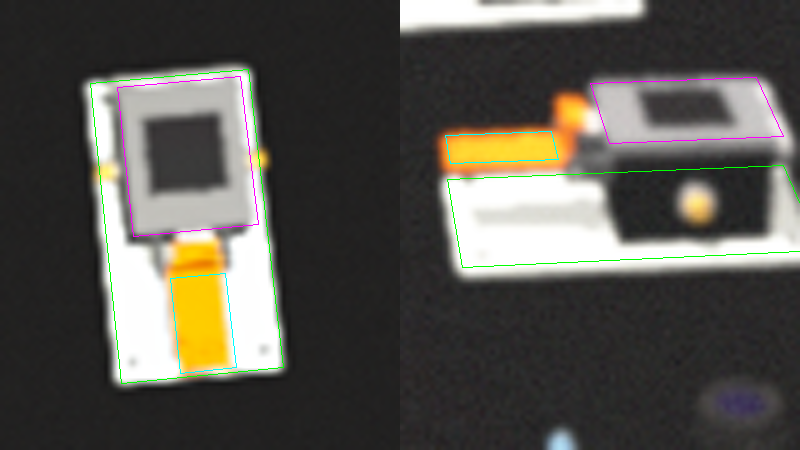

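The fit overlays well in both views: lid at (180,155) in the top crop and paddle at (205,320). The pose is about (0.601, -0.119), yaw 0.08. I'm moving over the press point with the gripper shut.

Request:
jog_arm(deltas=[[0.018,0.032,0,0,0,-0.016,0],[0.018,0.032,0,0,0,-0.016,0],[0.018,0.032,0,0,0,-0.016,0],[0.018,0.032,0,0,0,-0.016,0],[0.018,0.032,0,0,0,-0.016,0],[0.018,0.032,0,0,0,-0.016,0],[0.018,0.032,0,0,0,-0.016,0],[0.018,0.032,0,0,0,-0.016,0]], newtons=20)

```text
t: 1.0
eef_pos: [0.3682, -0.3794, 0.2533]
tool_rot: [0.0, 0.995, 0.104, 0.0]
contact_force: [0.4, -0.3, -0.5]
gripper_width: 0.003
grasp_force: 0.0
```

Request:
jog_arm(deltas=[[0.018,0.032,0,0,0,-0.016,0],[0.018,0.032,0,0,0,-0.016,0],[0.018,0.032,0,0,0,-0.016,0],[0.018,0.032,0,0,0,-0.016,0],[0.018,0.032,0,0,0,-0.016,0],[0.018,0.032,0,0,0,-0.016,0],[0.018,0.032,0,0,0,-0.016,0],[0.018,0.032,0,0,0,-0.016,0],[0,0,0,0,0,0,0],[0,0,0,0,0,0,0]])

```text
t: 2.0
eef_pos: [0.5118, -0.1241, 0.2531]
tool_rot: [-0.0, 0.999, 0.042, -0.0]
contact_force: [0.1, -1.3, 0.4]
gripper_width: 0.002
grasp_force: 0.0
```

```bash
python3 -c "
from h import *
o=bot.get_obs();print(o['t'],o['eef_pos'],o['tool_rot'],o['contact_force'],o['gripper_width'],bot.tip_reach)
print(world((.6012,-.1187,.08),[[-87,0,44.5]]))"
```

```text
2.0 [ 0.51183557 -0.12411895  0.25312167] [-1.63214622e-05  9.99116714e-01  4.20208700e-02 -1.95869944e-04] [ 0.10545412 -1.26464519  0.42825059] 0.0023791256099889124 0.022
[[ 0.51447825 -0.12565258  0.0445    ]]
```

Request:
jog_arm(deltas=[[0.002,-0.001,-0.025,0,0,0,0],[0,0,-0.025,0,0,0,0],[0,0,-0.025,0,0,0,0],[0,0,-0.025,0,0,0,0],[0,0,-0.025,0,0,0,0],[0,0,-0.025,0,0,0,0],[0,0,-0.02,0,0,0,0],[0,0,0,0,0,0,0]])

```text
t: 2.8
eef_pos: [0.511, -0.1273, 0.0809]
tool_rot: [-0.0, 0.999, 0.04, -0.003]
contact_force: [-0.5, -0.1, 0.3]
gripper_width: -0.0
grasp_force: 0.0
```

Run:
```python
from h import *
a=cam("side")["img"][200:300,260:390,::-1]; b=cam("top")["img"][170:270,290:420,::-1]
cv2.imwrite("pics/near.png",cv2.resize(np.vstack([a,b]),None,fx=3,fy=3,interpolation=2)[:600] if 0 else cv2.resize(np.hstack([a,b]),None,fx=3,fy=3,interpolation=2))
```

```text
(no output)
```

View pics/near.png

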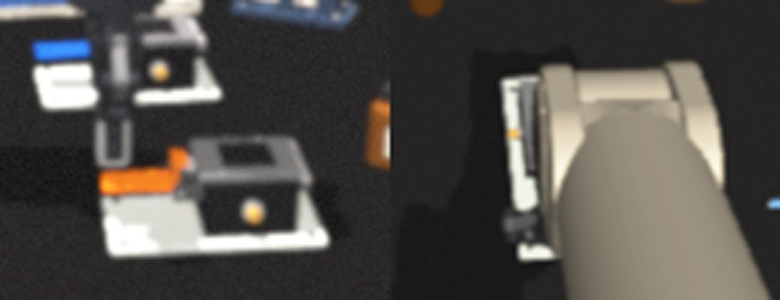

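The fingertips are above the front of the orange paddle (side crop, around (113,165)). I'm pressing now.

Request:
jog_arm(deltas=[[0.003,0.001,-0.006,0,0,0,0],[0,0,-0.006,0,0,0,0],[0,0,-0.004,0,0,0,0],[0,0,-0.003,0,0,0,0],[0,0,-0.003,0,0,0,0],[0,0,-0.003,0,0,0,0],[0,0,-0.002,0,0,0,0],[0,0,-0.001,0,0,0,0],[0,0,0,0,0,0,0],[0,0,0,0,0,0,0]])

```text
t: 3.9
eef_pos: [0.5171, -0.1248, 0.0555]
tool_rot: [0.0, 0.999, 0.041, 0.0]
contact_force: [0.4, -1.1, 2.4]
gripper_width: 0.0
grasp_force: 1.2
```

Request:
jog_arm(deltas=[[0,0,-0.001,0,0,0,0],[0,0,0,0,0,0,0],[0,0,0,0,0,0,0],[0,0,0,0,0,0,0],[0,0,0,0,0,0,0],[0,0,0,0,0,0,0],[0,0,0,0,0,0,0],[0,0,0,0,0,0,0]])

```text
t: 4.7
eef_pos: [0.5168, -0.1249, 0.0543]
tool_rot: [0.0, 0.999, 0.041, 0.0]
contact_force: [1.9, 0.1, 3.1]
gripper_width: 0.003
grasp_force: 1.3
```

Run:
```python
from h import *
a=cam("side")["img"][190:300,260:390,::-1]
cv2.imwrite("pics/press.png",cv2.resize(a,None,fx=4,fy=4,interpolation=2))
```

```text
(no output)
```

View pics/press.png

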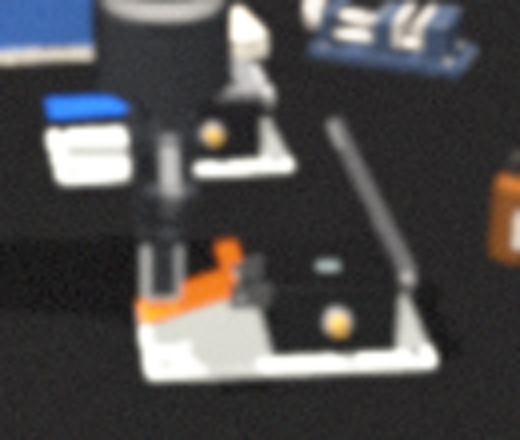

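The tab is down and the lid has sprung up (tip at crop (335,122)). I'm letting the tab go, rising to pushing height and approaching the lid.

Request:
jog_arm(deltas=[[0,0,0.01,0,0,0,0],[0,0,0.01,0,0,0,0],[0,0,0.02,0,0,0,0],[0,0,0.02,0,0,0,0],[0,0,0.018,0,0,0,0],[0.02,0.002,0,0,0,0,0],[0.02,0.002,0,0,0,0,0],[0.015,0.001,0,0,0,0,0],[0.01,0.001,0,0,0,0,0],[0,0,0,0,0,0,0]])

```text
t: 5.75
eef_pos: [0.5824, -0.1185, 0.1326]
tool_rot: [-0.0, 0.999, 0.041, 0.0]
contact_force: [-0.4, 0.2, -0.3]
gripper_width: -0.002
grasp_force: 0.0
```

Run:
```python
from h import *
a=cam("side")["img"][190:300,260:390,::-1]
cv2.imwrite("pics/pre.png",cv2.resize(a,None,fx=4,fy=4,interpolation=2))
```

```text
(no output)
```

View pics/pre.png

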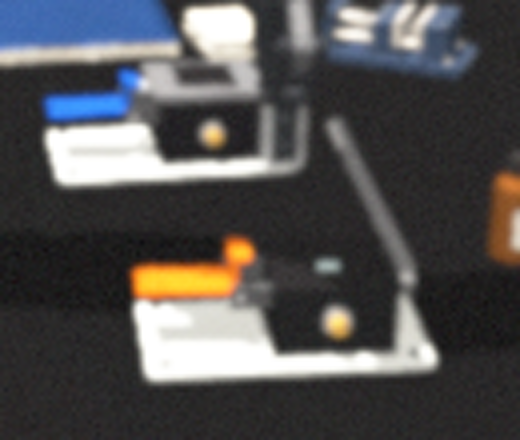

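The tab is back up, the lid stands half open, and the fingers are about 15 mm in front of it. I'll push it gently.

Request:
jog_arm(deltas=[[0.005,0,0,0,0,0,0],[0.005,0,0,0,0,0,0],[0.004,0,0,0,0,0,0],[0.004,0,0,0,0,0,0],[0.004,0,0,0,0,0,0],[0.004,0,0,0,0,0,0],[0.004,0.001,0,0,0,0,0],[0.004,0,0,0,0,0,0],[0.004,0,0,0,0,0,0],[0.004,0.001,0,0,0,0,0]])

```text
t: 6.8
eef_pos: [0.6241, -0.117, 0.1323]
tool_rot: [0.0, 0.999, 0.041, 0.0]
contact_force: [-0.2, 0.1, 0.8]
gripper_width: -0.004
grasp_force: 0.1
```

Request:
jog_arm(deltas=[[0.004,0,0,0,0,0,0],[0.004,0,0,0,0,0,0],[0.004,0.001,0,0,0,0,0],[0.004,0,0,0,0,0,0],[0.003,0,0,0,0,0,0],[0.003,0,0,0,0,0,0],[0.002,0,0,0,0,0,0],[0,0,0,0,0,0,0]])

```text
t: 7.6
eef_pos: [0.648, -0.1158, 0.1323]
tool_rot: [0.0, 0.999, 0.041, 0.0]
contact_force: [-1.1, -0.9, 0.2]
gripper_width: 0.002
grasp_force: 0.0
```

Run:
```python
from h import *
a=cam("side")["img"][190:300,260:390,::-1]
cv2.imwrite("pics/push.png",cv2.resize(a,None,fx=4,fy=4,interpolation=2))
```

```text
(no output)
```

View pics/push.png

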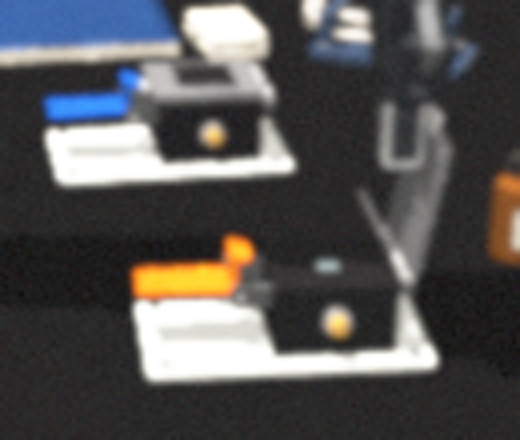

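The lid is just past upright, with the fingers in contact near (420,135). I'll carry on to the stop in small steps.

Request:
jog_arm(deltas=[[0.002,0,0,0,0,0,0],[0.002,0,0,0,0,0,0],[0.002,0,0,0,0,0,0],[0.001,0,0,0,0,0,0],[0,0,0,0,0,0,0],[0,0,0,0,0,0,0]])

```text
t: 8.25
eef_pos: [0.6547, -0.1158, 0.1323]
tool_rot: [-0.0, 0.999, 0.041, -0.0]
contact_force: [0.2, -0.4, -0.5]
gripper_width: -0.001
grasp_force: 0.0
```

Request:
jog_arm(deltas=[[0.001,0,0,0,0,0,0],[0,0,0,0,0,0,0],[0.001,0,0,0,0,0,0],[0,0,0,0,0,0,0]])

```text
t: 8.65
eef_pos: [0.6568, -0.1159, 0.1323]
tool_rot: [0.0, 0.999, 0.041, 0.0]
contact_force: [-0.1, 1.0, 0.3]
gripper_width: -0.004
grasp_force: 0.0
```

Run:
```python
from h import *
c=cam("side");v=cv2.resize(c["img"][190:300,260:390,::-1],None,fx=4,fy=4,interpolation=2)
for th,col in((1.75,(0,255,255)),(1.92,(0,255,0))):
    u=np.array([-np.cos(th),0,np.sin(th)]); n=np.array([-np.sin(th),0,-np.cos(th)]) # inner normal
    h=np.array([49,0,54.]); P=[h+[0,s,0]+r*u-6*n for s,r in((-31,2),(-31,79),(31,79),(31,2))]
    q=(proj(c,world((.6012,-.1187,.08),P))-[260,190]+.5)*4
    cv2.polylines(v,[np.int32(q)],True,col,1)
cv2.imwrite("pics/push2.png",v)
```

```text
(no output)
```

View pics/push2.png

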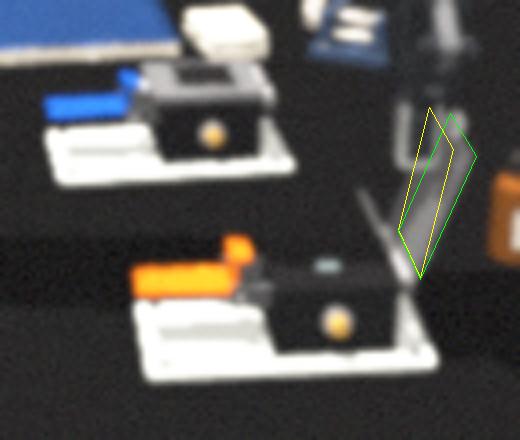

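The lid matches the 1.92 rad outline (green), well beyond the 1.75 rad one, and there is no residual push force. I'm backing off and moving clear.

Request:
jog_arm(deltas=[[-0.005,0,0,0,0,0,0],[-0.015,0,0,0,0,0,0],[-0.025,0,0,0,0,0,0],[-0.025,0,0.01,0,0,0,0],[-0.025,0,0.03,0,0,0,0],[-0.025,0,0.03,0,0,0,0],[-0.025,0,0.03,0,0,0,0],[0,-0.03,0.02,0,0,0,0],[0,-0.03,0,0,0,0,0],[0,0,0,0,0,0,0]])

```text
t: 9.7
eef_pos: [0.5109, -0.1807, 0.2533]
tool_rot: [0.002, 0.999, 0.038, 0.001]
contact_force: [0.2, 0.0, -0.4]
gripper_width: 0.001
grasp_force: 0.0
```

Run:
```python
from h import *
c=cam("side");v=cv2.resize(c["img"][190:300,260:390,::-1],None,fx=4,fy=4,interpolation=2)
for th,col in((1.75,(0,255,255)),(1.92,(0,255,0))):
    u=np.array([-np.cos(th),0,np.sin(th)]); n=np.array([-np.sin(th),0,-np.cos(th)])
    h=np.array([49,0,54.]); P=[h+[0,s,0]+r*u-6*n for s,r in((-31,2),(-31,79),(31,79),(31,2))]
    q=(proj(c,world((.6012,-.1187,.08),P))-[260,190]+.5)*4
    cv2.polylines(v,[np.int32(q)],True,col,1)
cv2.imwrite("pics/end.png",v)
```

```text
(no output)
```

View pics/end.png

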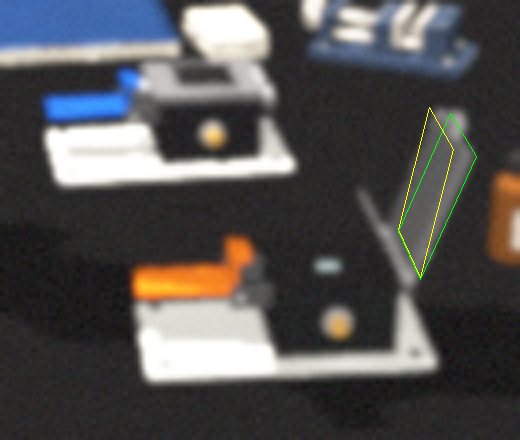

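The lid stays fully open, the tab is up, the holder hasn't moved and the blue holder is shut, so I'm handing in.

```bash
python3 -c "
from station import bot
print(bot.hand_in())"
```

```text
the job is handed in; nothing more can be done
None
```

The orange-tab holder's lid is open at its stop (by camera), its tab is back up, the blue holder is shut, the arm is clear, and the job was handed in at about 10 s; the hand-in returned no verdict.

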